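Clear a glass offcut from the trimming top into the waste chute

TASK

Clear the long glass offcut off the trimming top into the waste chute: set your fingertips down on its face very slowly and, with light steady pressure, slide it out from under the two spring clips and well clear of the stop bar while it stays flat on the top, then push it over the edge in line with the chute so that it drops down the chute into the bin. Slide it, never lift it, and keep the force of the fingers on it under about 15 N or it cracks. Leave the square pane, the brass weight, the beaker and the wash bottle where they are.

Things in the scene. Friction and masses are not known exactly. Their poses are not given: they have to be found in the camera images.
- station: fixed glass-trimming station: grey drawer chest, 200 deep (x) by 400 wide (y) in mm, white slick laminate top, steel stop bar across it, and on its +x side a steel chute into a grey open bin. Origin: centre of the chest's underside; +x from stop bar to chute, y along the bar, z up. Trimming surface at z = +140. On levelling feet: its height varies by 8 mm. Turned up to 20 degrees
- stop_face (a point): point in the middle of the stop bar's working face, at the trimming surface (station x = -25, y = 0, z = +140). The bar is 22 thick, 380 long and stands 12 above the surface
- clips_mid (a point): point midway between the tips of two steel leaf-spring clips, 10 wide, screwed to the stop bar at station y = +24 and -24. Their tips press the back edge of the work down with about 4 N each, reach 9 mm in front of the stop face, and stand up to 19 above the surface; this point is at station x = -19, z = +146
- ledge_edge (a point): point on the top's free edge at the trimming surface, in the middle of the chute's width (station x = +100, y = 0, z = +140). The offcut tips over once its middle has passed this edge
- chute_mouth (a point): middle of the upper end of the chute's floor, 3.5 beyond and 10 below the edge. The chute is 136 wide inside (station y -68 to +68) and falls at 46 degrees into the bin. The tops of its cheeks are 4 below the trimming surface, so a piece that overlaps a cheek sticks there
- bin_floor (a point): centre of the waste bin's inner floor (station x = +242, y = 0, z = +14), with a few small old glass scraps on it. Inside the bin measures x 177 to 308, y -93 to +93; its rim is at z = +95
- offcut: plain glass strip 110 long (y) by 45 (x) by 6 thick, 50 to 105 g. Origin: centre of its underside. It starts flat, its long edge within 2 mm of the stop, under both clips, up to 20 off the chute's middle. Friction on the top 0.15. Dragging it by its face takes 8 to 11 N downward: lighter fingers slip or creep on it. Rigid: a touch at 10 mm/s already passes 15 N, at 4 mm/s it does not
- pane: square pane of the same glass to be kept, 60 by 60 by 6, lying on the trimming top to one side, its centre about 145 from the chute's middle line; origin centre of its underside. Leave alone
- weight: small brass weight, a round block of 40 diameter and 36 high with a knob, standing on the trimming top on the other side, about 145 from the middle line; origin centre of its underside. Leave alone
- beaker: clear open beaker, 72 diameter, 95 high, on the bench to the left of the station; origin centre of its underside. Leave alone
- wash_bottle: white plastic wash bottle with a bent spout, 62 diameter, 200 high, spout reaching 73 to its own +x, on the bench to the right of the station; origin centre of its underside. Leave alone

How it is judged (in metres and radians):
On the way:
1. the offcut has been slid at least 25 mm off the stop bar, out of the clips, and lies flat on the trimming top (x of offcut in the frame of station above 0.0235 m and z of offcut in the frame of station between 0.136 and 0.144 m and angle between offcut's own z axis and vertical below 0.09 rad), for 0.2 s.
At the end, for the whole second after the job is handed in: the offcut lies at rest in the waste bin, its origin inside the bin's walls and less than 60 mm above the level of the station's underside; the pane, weight, beaker and wash bottle are within 15 mm of where they stood (x of offcut in the frame of station between 0.177 and 0.308 m and y of offcut in the frame of station between -0.093 and 0.093 m and z of offcut in the frame of station below 0.06 m and linear speed of offcut below 0.02 m/s); the robot touches nothing.
It fails at once if the fingers bear on the offcut with over 15 N (it cracks) (contact force between the fingers and offcut above 15 N).
It fails at once if the offcut is lifted more than 15 mm off the trimming top (z of offcut in the frame of station above 0.155 m).
It fails at once if the pane or the weight is shifted by over 15 mm (distance of any of pane, weight from where it was at the start of the episode above 0.015 m).
It fails at once if the beaker or the wash bottle is shifted by over 15 mm (distance of any of beaker, wash_bottle from where it was at the start of the episode above 0.015 m).
It also fails if it takes over 64 s, if anything falls off the work surface, if the arm or the gripper's body presses on something with over 40 N, if the wrist force passes 120 N, or if a joint passes its speed limit or range.

ROBOT

A 6-joint arm with a two-finger parallel gripper is mounted at the origin on the work surface. World frame = base frame: x ahead of the robot, y to its left, z up, the work surface at z = 0. Lengths are in m, angles in degrees, forces in N, time in s.
With the tool pointing down it reaches from about 0.325 to 0.875 m from the base axis. Payload 4.4 kg.
Tool frame: the origin (TCP) lies between the finger pads; the fingertips stand 25 mm ahead of it and the grasp point (between the pads) lies 6 mm ahead of it; y points along the fingers, z is the direction in which the jaws open and shut, and the axes are right-handed (so a half turn about y gives the same grasp; the last joint's range is limited). The gripper opens to 85 mm and grips with 20 to 120 N. Pads are 22 mm wide; open, the fingers measure 114 mm over their backs; the gripper's body (76 mm by 85 mm) begins 54 mm behind the grasp point. The pads swing forward as they close: fully open they stand 13 mm farther back than shut.
Start: joints at [-83.337, 11.837, 88.321, -0, 79.842, -8.623], TCP at [0.152, -0.555, 0.256] pointing down, gripper open.
Joint ranges: [-156.59, 156.59], [-49.26, 127.26], [12.9, 141.05], [-63.56, 243.56], [4.71, 150.69], [-161.64, 161.64]. Speed limits (degrees/s): [159.86, 159.86, 180, 180, 180, 180].

INTERFACE

Orientations are given as a 3x3 rotation matrix whose columns are the frame's x, y, z axes.
In Python, from plant import * gives the robot as it stands.
- The arm moves only by the tool move_arm, never from a script. Its argument "motion" is text: rows parted by semicolons, each of 7 numbers parted by spaces: the shift along the tool's x, y, z in mm, then the turn, a rotation vector about the tool's x, y, z in degrees, then the finger opening in mm, from 0 to 85.4. A call has 1 to 12 rows; each row is the pose to reach, as a shift and turn from the pose commanded when the call began, along the tool's axes at that moment; what a row does not reach only later rows make up. A row lasts 1/8 s, in which the tool goes at most 62.5 mm and 10.7 degrees, less where a joint would pass 70% of its speed; a pose out of reach is approached as far as the arm can. A call with a gripper value outside its range is refused whole. The fingers move at their own pace and stop on an object; "grip_force" is the grip in N (left out, the last holds). Time passes only in rows, so rows that repeat a pose let the fingers close. It gives the time, the measured TCP pose, the force and the opening at its end, in the units of the state.
- state(): the state, without advancing time (a new reading comes with each control period).
- snapshot(name): name is "scene" or "top" or "wrist"; returns a dict with "frame" (420x560x3 uint8, red, green, blue), "vertical_fov" (degrees; the focal length in pixels is half the picture's height over the tangent of half this angle, whatever the lens; pixels are square), "cx", "cy" (the principal point, pixels), "xyz" and "attitude" of the camera in the world. Camera axes: x right, y down, z forward; pixel columns grow to the right and rows downward; lengths in m; the calibration is good to about 2 mm. A picture is of the moment at which its call begins. There is no depth.
- hand_in(): hands the job in, once; it reports no verdict.
The state is a dict: "time": time; "q": joint angles; "joint_velocities": joint speeds; "joint_efforts": joint torques, N m; "ee_pos": TCP position; "tool_rot": TCP orientation; "wrist_force": force on the tool from outside, world axes, zero at the start; "moment": the same for the moment, N m; "grip_width": opening from 0.0 (shut) to 1.0 (fully open).
Only numpy, scipy, OpenCV 4.12 (cv2) and the standard library are available. Lean on these libraries where they do the work, as an engineer would, in place of code of your own. Each camera call takes 0.05 s, during which the arm holds its last target.

## Working session

There is one attempt and no reset: what is moved stays moved. The work goes in short steps, Python scripts to look and compute and a tool call to move; the robot and the scene stay as the last step left them, time stands still between calls to the robot, and variables do not carry over. Pictures are saved under pics/ and viewed, and the job is handed in when it is done.

Besides the shell and the picture viewer there is one more tool, called after "Emit:" as name(argument=value, ...) on one line, values as JSON. move_arm: Moves the arm, as the interface text tells. Its arguments: {"type":"object","properties":{"motion":{"type":"string"},"grip_force":{"type":"number"}},"required":["motion"]}

```bash
ls; mkdir -p pics
python3 - <<'E'
from plant import *
import cv2,json,numpy as np
s=state();print(s)
for n in ["scene","top","wrist"]:
    p=snapshot(n);cv2.imwrite(f"pics/{n}0.png",p["frame"][:,:,::-1])
    print(n,{k:v for k,v in p.items() if k!="frame"})
E
```

```text
pics
{'time': 0.0, 'q': array([-8.33362941e+01,  1.18872562e+01,  8.84068700e+01,  7.94918336e-04,
        7.98423407e+01, -8.62193389e+00]), 'joint_velocities': array([ 0.03699233,  0.03452852, -0.05569401,  0.05783743,  0.06692557,
        0.07068711]), 'joint_efforts': array([-8.64627691e-04, -3.83037472e+01, -2.91598982e+01, -3.55067759e-04,
        1.05322796e-02, -5.85250078e-06]), 'ee_pos': array([ 0.1515069 , -0.55393418,  0.25507877]), 'tool_rot': array([[-9.64624222e-01, -2.62822891e-04,  2.63628606e-01],
       [-2.63628476e-01,  2.36728783e-03, -9.64621388e-01],
       [-3.70560209e-04, -9.99997163e-01, -2.35283078e-03]]), 'wrist_force': array([ 0.17956814,  0.23072195, -0.22067813]), 'moment': array([ 0.00629418, -0.01078065,  0.04705329]), 'grip_width': 0.9981709062513159}
scene {'vertical_fov': 52.40835035757789, 'cx': 276.18490399869404, 'cy': 205.53920340665928, 'xyz': array([ 1.02219868, -0.66435664,  0.83607084]), 'attitude': array([[ 0.85817686,  0.3409997 , -0.38373386],
       [ 0.51334281, -0.57500591,  0.63706151],
       [-0.00341145, -0.74369846, -0.66850651]])}
top {'vertical_fov': 46.18992923223386, 'cx': 275.04929958007517, 'cy': 199.83350411071194, 'xyz': array([0.32717472, 0.01612191, 1.4805369 ]), 'attitude': array([[ 0.02507958, -0.98015624,  0.19663357],
       [-0.99935624, -0.02962915, -0.0202293 ],
       [ 0.02565396, -0.19599964, -0.98026834]])}
wrist {'vertical_fov': 59.90246304016329, 'cx': 281.51973664211454, 'cy': 207.52343451754254, 'xyz': array([ 0.21560022, -0.53778568,  0.37252774]), 'attitude': array([[ 0.26322244, -0.93075106, -0.25380388],
       [-0.96473414, -0.25433382, -0.0678406 ],
       [-0.0014082 ,  0.26271044, -0.96487369]])}
```

View pics/scene0.png

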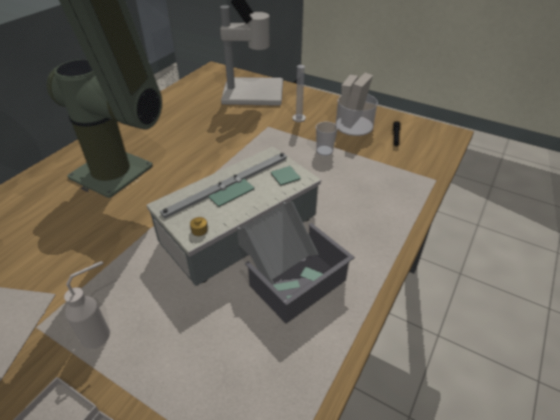

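View pics/top0.png

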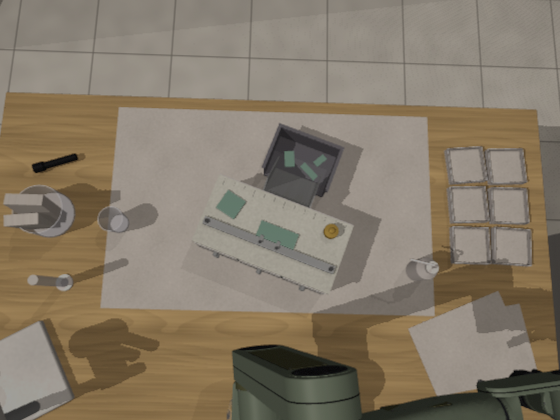

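View pics/wrist0.png

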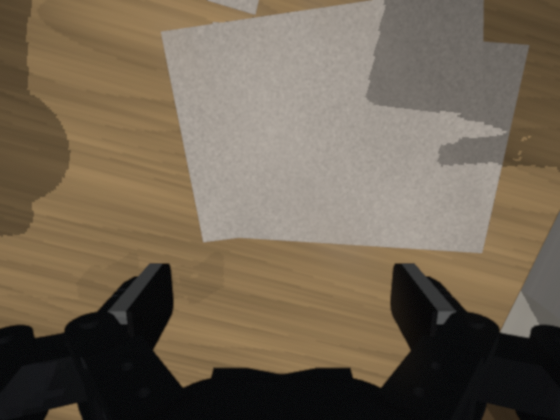

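The scene view shows the chest with its bar, the offcut at about (232,193), the pane at (286,175), the weight at (199,227) and the bin at (300,270). In the top view the offcut is at (277,234), the pane at (231,204) and the weight at (332,231). The wrist camera sees only the bench. I'll zoom in.

Run:
```python
import cv2
a=cv2.imread("pics/top0.png")[115:305,180:370];cv2.imwrite("pics/topz.png",cv2.resize(a,None,fx=3.15,fy=3.15,interpolation=cv2.INTER_CUBIC))
a=cv2.imread("pics/scene0.png")[135:325,140:360];cv2.imwrite("pics/scenez.png",cv2.resize(a,None,fx=3.1,fy=3.1,interpolation=cv2.INTER_CUBIC))
```

```text
(no output)
```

View pics/topz.png

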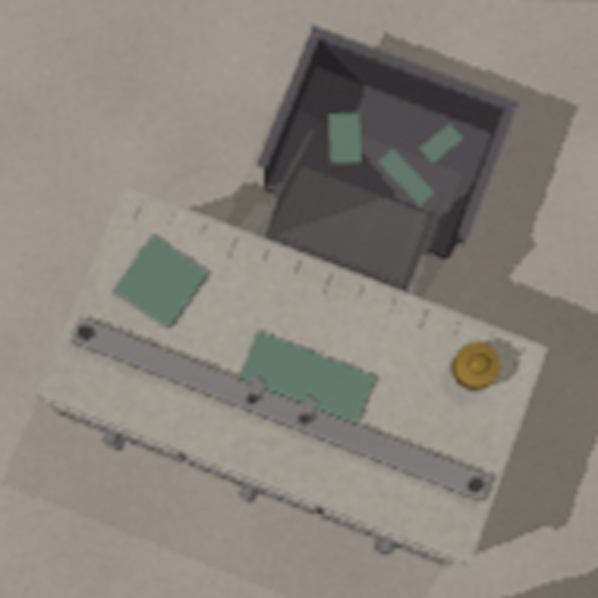

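View pics/scenez.png

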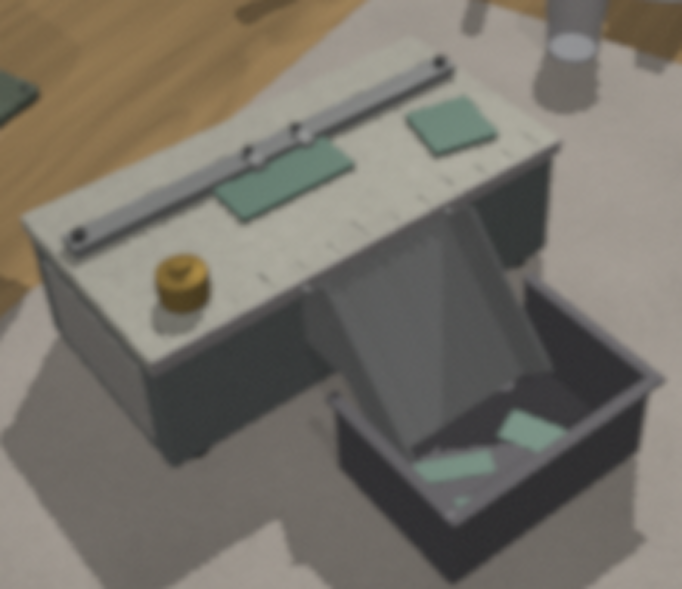

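```bash
cat > h.py <<'E'
import numpy as np
from scipy.optimize import least_squares
from scipy.spatial.transform import Rotation as R
class Cam: pass
def cam(p):
    return dict(f=210/np.tan(np.radians(p["vertical_fov"]/2)),cx=p["cx"],cy=p["cy"],t=np.array(p["xyz"]),R=np.array(p["attitude"]))
def proj(c,P):
    q=(np.atleast_2d(P)-c["t"])@c["R"]; return np.c_[c["cx"]+c["f"]*q[:,0]/q[:,2],c["cy"]+c["f"]*q[:,1]/q[:,2]]
def ray(c,uv,z):
    uv=np.atleast_2d(uv).astype(float); d=np.c_[(uv[:,0]-c["cx"])/c["f"],(uv[:,1]-c["cy"])/c["f"],np.ones(len(uv))]@c["R"].T
    return c["t"]+d*((z-c["t"][2])/d[:,2])[:,None]
def st(p,L):  # p=x,y,yaw(deg),dz ; station->world
    L=np.atleast_2d(L); a=np.radians(p[2]); M=np.array([[np.cos(a),-np.sin(a)],[np.sin(a),np.cos(a)]])
    return np.c_[L[:,:2]@M.T+np.array(p[:2]),L[:,2]+p[3]]
def inv(p,W):
    W=np.atleast_2d(W); a=np.radians(p[2]); M=np.array([[np.cos(a),-np.sin(a)],[np.sin(a),np.cos(a)]])
    return np.c_[(W[:,:2]-np.array(p[:2]))@M,W[:,2]-p[3]]
E
python3 - <<'E'
from plant import *
from h import *
ct,cs=cam(snapshot("top")),cam(snapshot("scene"))
T=lambda a:np.array(a)/3.15+[180,115]
S=lambda a:np.array(a)/3.1+[140,135]
L=np.array([[.1,.2,.14],[.1,-.2,.14],[-.1,-.2,.14],[-.1,.2,.14]])
t=T([(130,192),(547,346),(463,563),(38,397)]);s=S([(560,143),(150,365),(23,218),(412,38)])
# bar ends at top: bar top corners
f=lambda p:np.r_[(proj(ct,st(p,L))-t).ravel(),(proj(cs,st(p,L))-s).ravel()]
r=least_squares(f,[.5,0,-20,0.02]);print(r.x,r.fun.reshape(-1,2).round(1))
p=r.x;z=.146+p[3]
print("off top",inv(p,ray(ct,T([(260,331),(376,377),(360,423)]),z)).round(4))
print("off scn",inv(p,ray(cs,S([(354,163),(245,218),(215,190)]),z)).round(4))
print("pane",inv(p,ray(ct,T([(160,281)]),z)),"weight",inv(p,ray(ct,T([(478,365)]),.17+p[3])))
for z in(.14,): print("edge",st(p,[[.1,0,.14],[-.0245,0,.146],[0.2,0,.1]]))
print(proj(ct,st(p,[[-.025,.19,.152],[-.025,-.19,.152],[-.047,-.19,.152]]))*3.15-np.array([180,115])*3.15)
E
```

```text
[ 5.05640722e-01 -6.26994849e-03 -1.98468833e+01 -7.08792257e-03] [[-2.3 -2.2]
 [-1.2  0.5]
 [ 0.8  0. ]
 [-1.2 -1.4]
 [-0.8 -0.3]
 [-0.9  0.7]
 [-1.6  1. ]
 [-0.7  0.3]]
off top [[ 0.0214  0.0372  0.146 ]
 [ 0.0207 -0.0717  0.146 ]
 [-0.0218 -0.0729  0.146 ]]
off scn [[ 0.0181  0.0455  0.146 ]
 [ 0.0178 -0.062   0.146 ]
 [-0.026  -0.0619  0.146 ]]
pane [[0.03050149 0.1352602  0.146     ]] weight [[ 0.05902132 -0.14902393  0.17      ]]
edge [[ 0.59970105 -0.04022072  0.13291208]
 [ 0.48259594  0.00204799  0.13891208]
 [ 0.69376138 -0.07417149  0.09291208]]
[[ 76.95120471 315.28473583]
 [486.46915591 475.66537411]
 [477.72988109 499.78452191]]
```

```bash
cat >> h.py <<'E'
def plan(s,tgt,yaw):
    """tool pointing down, tool z along -(station y), station yaw deg; gives shift mm & rotvec deg"""
    Rt=np.array(s["tool_rot"]); a=np.radians(yaw)
    z=np.array([np.sin(a),-np.cos(a),0]);y=np.array([0,0,-1.]);x=np.cross(y,z)
    G=np.c_[x,y,z]
    return (Rt.T@(np.array(tgt)-s["ee_pos"])*1000).round(1), np.degrees(R.from_matrix(Rt.T@G).as_rotvec()).round(2)
E
python3 - <<'E'
from plant import *
from h import *
s=state();p=[.5056,-.0063,-19.85,-.007]
w=st(p,[[-.06,-.012,.0]])[0];w[2]=.34
print(s["time"],w,plan(s,w,p[2]))
ct=cam(snapshot("top"));print(ray(ct,[[427,268]],.1),ray(ct,[[113,219]],.05))
E
```

```text
0.25 [0.44509021 0.00278651 0.34      ] (array([-430. ,  -83.7, -460.1]), array([7.000e-02, 3.513e+01, 1.000e-02]))
[[ 0.42206372 -0.44340311  0.1       ]] [[0.54287851 0.45758245 0.05      ]]
```

Emit:
move_arm(motion="0 -60 0 0 0 0 60; -35 -84 -40 0 3 0 60; -74 -84 -80 0 6 0 60; -113 -84 -122 0 9 0 60; -152 -84 -164 0 12 0 60; -191 -84 -206 0 15 0 60; -230 -84 -248 0 18 0 60; -269 -84 -290 0 21 0 60; -308 -84 -332 0 25 0 60; -347 -84 -374 0 29 0 60; -388 -84 -416 0 32 0 60; -430 -84 -460 0 35.1 0 60")

```text
time: 1.8
ee_pos: [0.4457, 0.0042, 0.3407]
tool_rot: [[-0.94, 0.001, -0.341], [0.341, -0.001, -0.94], [-0.001, -1.0, 0.0]]
wrist_force: [0.7, -1.0, 1.1]
grip_width: 0.704
```

Run:
```python
from plant import *
import cv2
from h import *
snapshot("wrist");p=snapshot("wrist");cv2.imwrite("pics/wrist1.png",p["frame"][:,:,::-1])
cv2.imwrite("pics/wrist1z.png",cv2.resize(p["frame"][:,:,::-1],(800,600),interpolation=cv2.INTER_CUBIC))
import pickle;pickle.dump(cam(p),open("w1.pkl","wb"))
s=state();print(s["time"],s["ee_pos"],s["tool_rot"].round(4),s["wrist_force"],s["q"].round(1),s["grip_width"])
```

```text
1.9 [0.44636345 0.00745346 0.34024294] [[-9.436e-01  7.000e-04 -3.311e-01]
 [ 3.311e-01  2.400e-03 -9.436e-01]
 [ 1.000e-04 -1.000e+00 -2.500e-03]] [ 1.01482574 -0.64488711  0.01957481] [-10.3  -7.6  98.6   0.1  89.   99.1] 0.7047013917967756
```

View pics/wrist1z.png

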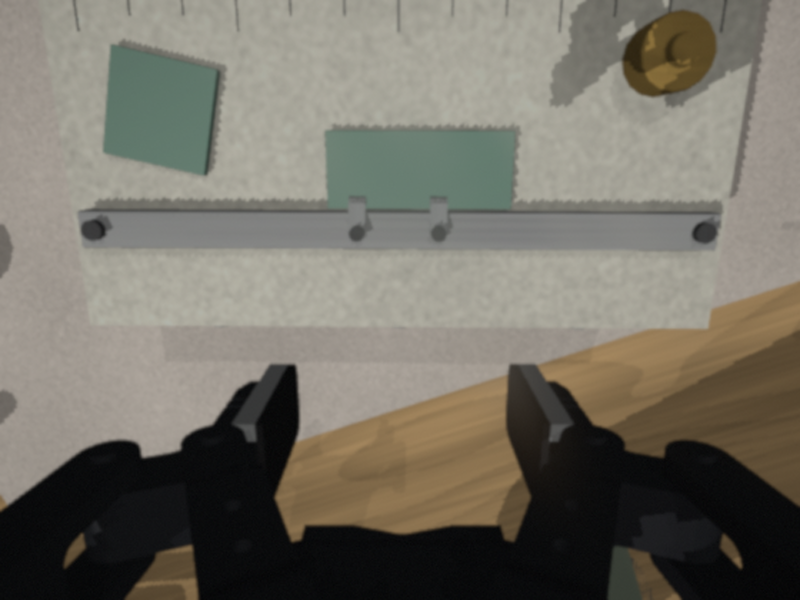

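The wrist view (at 1.43x) shows the bar with its ends at (79,211) and (721,211), the offcut's front edge from (325,130) to (516,128), and the clips at (357,205) and (438,205). The offcut looks square to the bar. Next I'll do a joint fit.

Run:
```python
from plant import *
from h import *
import pickle
ct,cs,cw=cam(snapshot("top")),cam(snapshot("scene")),cam(snapshot("wrist"))
s=state();print(s["time"],s["ee_pos"],s["tool_rot"][:,2],s["wrist_force"],cw["t"])
pickle.dump((ct,cs,cw),open("c.pkl","wb"))
T=lambda a:np.array(a)/3.15+[180,115]
S=lambda a:np.array(a)/3.1+[140,135]
W=lambda a:np.array(a)/(800/560)
C=np.array([[.1,.2,.14],[.1,-.2,.14],[-.1,-.2,.14],[-.1,.2,.14]])
o=lambda q:np.array([[q[0]+dx*.0225-q[2]*dy*.055,q[1]+dy*.055+q[2]*dx*.0225,.146] for dx,dy in((1,1),(1,-1),(-1,-1))])
B=np.array([[-.025,.19,.152],[-.047,.19,.152],[-.047,-.19,.152],[-.025,-.19,.152]])
def f(v,split=False):
    p=v[:4];q=v[4:7]
    r=[proj(ct,st(p,np.r_[C,o(q)]))-T([(130,192),(547,346),(463,563),(38,397),(260,331),(376,377),(360,423)]),
       proj(cs,st(p,np.r_[C,o(q)]))-S([(560,143),(150,365),(23,218),(412,38),(354,163),(245,218),(215,190)]),
       proj(cw,st(p,np.r_[C[2:],B,o(q)[:2]]))-W([(710,328),(91,326),(79,211),(90,249),(717,249),(721,209),(325,130),(516,128)])]
    # per-camera pixel offset (calibration)
    r=[a+v[7+2*i:9+2*i] for i,a in enumerate(r)]
    return r if split else np.r_[np.concatenate(r).ravel(),v[7:]/1.0]
r=least_squares(f,np.r_[.5,0,-20,0,0,0,0,np.zeros(6)],x_scale=np.r_[.01,.01,1,.01,.01,.01,.01,np.ones(6)],loss="soft_l1")
print(r.x.round(4))
for a in f(r.x,True):print(a.round(1).tolist())
# wrist only, fixed heights
for dz in(-.008,-.004,0,.004):
  g=lambda v:(proj(cw,st([v[0],v[1],v[2],dz],np.r_[C[2:],B]))-W([(710,328),(91,326),(79,211),(90,249),(717,249),(721,209)])).ravel()
  k=least_squares(g,[.5,0,-20]);print(dz,k.x,k.cost)
```

```text
2.05 [0.44483166 0.00236603 0.34010066] [-3.37875595e-01 -9.41190472e-01  7.60248162e-04] [ 0.11768486  0.23446376 -0.05116759] [ 0.5077085  -0.01982132  0.45731434]
[ 5.01400e-01 -1.55000e-02 -1.96188e+01 -4.20000e-03 -9.00000e-04
 -1.16000e-02  8.50000e-03 -1.52340e+00 -6.34700e-01  4.13150e+00
 -1.38370e+00  1.90570e+00  1.12000e-01]
[[-0.9, -1.3], [0.8, 1.0], [3.1, 0.8], [0.4, -0.2], [-0.5, 0.1], [0.3, -0.4], [-0.3, 0.4]]
[[0.3, -1.4], [-0.9, 0.5], [-1.6, 0.5], [0.2, -0.8], [0.8, 0.0], [-0.1, 1.0], [-0.6, 0.8]]
[[-1.1, -1.6], [1.5, 0.0], [-0.4, 0.5], [-3.9, -0.3], [-0.3, -0.5], [1.1, 1.7], [0.1, -0.0], [-0.2, 0.2]]
-0.008 [ 5.00176180e-01 -1.73093101e-02 -1.96425854e+01] 27.2873886041481
-0.004 [ 5.00533000e-01 -1.74441483e-02 -1.96426931e+01] 12.466469014931675
0 [ 5.00879602e-01 -1.75755561e-02 -1.96428250e+01] 45.45896637705445
0.004 [ 5.01215594e-01 -1.77034139e-02 -1.96429874e+01] 129.9628885037203
```

Run:
```python
from plant import *
from h import *
import cv2
for i in range(4):
    p=snapshot("wrist");c=cam(p);s=state()
    print(s["time"],s["ee_pos"].round(4),c["t"].round(4),(s["tool_rot"].T@(c["t"]-s["ee_pos"])).round(4),np.degrees(np.arctan2(*s["tool_rot"][:2,2])).round(2),c["R"][:,0].round(4))
cv2.imwrite("pics/wrist2.png",cv2.resize(p["frame"][:,:,::-1],(800,600),interpolation=cv2.INTER_CUBIC))
import pickle;pickle.dump(c,open("w2.pkl","wb"))
for n in("top","scene"):
    cv2.imwrite(f"pics/{n}2.png",snapshot(n)["frame"][:,:,::-1])
```

```text
2.1 [0.4447 0.0017 0.3402] [ 0.5074 -0.021   0.4574] [-6.660e-02 -1.172e-01  1.000e-04] -160.15 [-0.3382 -0.9411  0.0016]
2.15 [0.4447 0.0013 0.3402] [ 0.5072 -0.0218  0.4574] [-0.0667 -0.1172  0.0005] -160.08 [-0.3399 -0.9405  0.0014]
2.2 [0.4447 0.0011 0.3403] [ 0.5072 -0.0223  0.4575] [-0.0667 -0.1172  0.0007] -160.04 [-0.341  -0.94    0.0013]
2.25 [0.4448 0.0011 0.3403] [ 0.5071 -0.0225  0.4576] [-0.0667 -0.1172  0.0009] -160.03 [-0.3417 -0.9398  0.0011]
```

View pics/wrist2.png

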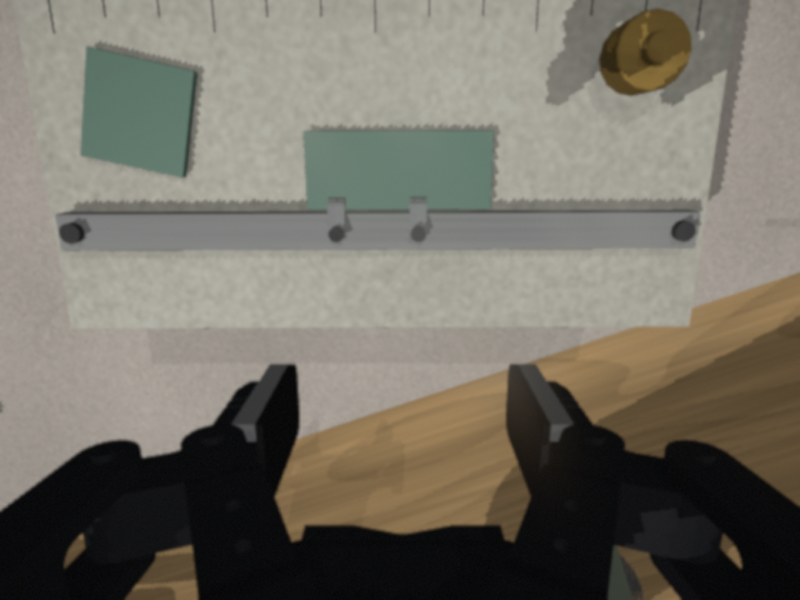

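View pics/top2.png

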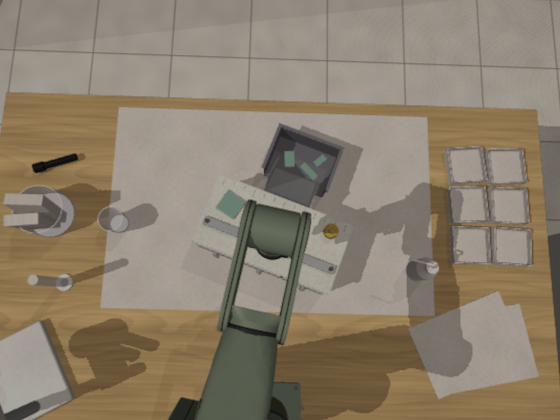

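The arm was still settling when I took the earlier wrist picture. In the settled view the bar ends are at (57,213) and (700,210), the chest's back corners at (71,328) and (690,326), and the offcut's front corners at (305,130) and (494,128).

Run:
```python
from h import *
import pickle
ct,cs,_=pickle.load(open("c.pkl","rb"));cw=pickle.load(open("w2.pkl","rb"))
T=lambda a:np.array(a)/3.15+[180,115]
S=lambda a:np.array(a)/3.1+[140,135]
W=lambda a:np.array(a)/(800/560)
C=np.array([[.1,.2,.14],[.1,-.2,.14],[-.1,-.2,.14],[-.1,.2,.14]])
B=np.array([[-.025,.19,.152],[-.025,-.19,.152]])
o=lambda q:np.array([[q[0]+dx*.0225-q[2]*dy*.055,q[1]+dy*.055+q[2]*dx*.0225,.146] for dx,dy in((1,1),(1,-1),(-1,-1))])
wp=W([(690,326),(71,328),(57,213),(700,210)])
for dz in(-.008,-.004,0):
  g=lambda v:(proj(cw,st([v[0],v[1],v[2],dz],np.r_[C[2:],B]))-wp).ravel()
  k=least_squares(g,[.5,0,-20]);pp=[*k.x,dz];print(dz,k.x,k.cost,k.fun.round(1)); print(inv(pp,ray(cw,W([(305,130),(494,128),(378,209)]),.146+dz)).round(4))
def f(v,split=False):
    p=v[:4];q=v[4:7]
    r=[proj(ct,st(p,np.r_[C,o(q)]))-T([(130,192),(547,346),(463,563),(38,397),(260,331),(376,377),(360,423)]),
       proj(cs,st(p,np.r_[C,o(q)]))-S([(560,143),(150,365),(23,218),(412,38),(354,163),(245,218),(215,190)]),
       proj(cw,st(p,np.r_[C[2:],B,o(q)[:2]]))-np.r_[wp,W([(305,130),(494,128)])]]
    r=[a+v[7+2*i:9+2*i] for i,a in enumerate(r)]
    return r if split else np.r_[np.concatenate(r).ravel(),v[7:]/1.0]
r=least_squares(f,np.r_[.5,0,-20,0,0,0,0,np.zeros(6)],x_scale=np.r_[.01,.01,1,.01,.01,.01,.01,np.ones(6)],loss="soft_l1")
print(r.x.round(4))
for a in f(r.x,True):print(a.round(1).tolist())
```

```text
-0.008 [ 5.04455296e-01 -6.62897565e-03 -1.97780520e+01] 23.647143357336606 [-3.6 -1.6  4.  -1.4  2.4  0.1 -2.8  0.6]
[[ 0.0221  0.0424  0.146 ]
 [ 0.0229 -0.0682  0.146 ]
 [-0.0238  0.0004  0.146 ]]
-0.004 [ 5.04793526e-01 -6.92188104e-03 -1.97705492e+01] 2.429805937733119 [-1.1 -0.7  1.6 -0.4 -0.5  0.1  0.1  0.5]
[[ 0.0215  0.0418  0.146 ]
 [ 0.0222 -0.0673  0.146 ]
 [-0.0239  0.0004  0.146 ]]
0 [ 5.05121452e-01 -7.21042921e-03 -1.97628367e+01] 12.556711341341718 [ 1.5  0.3 -1.   0.6 -3.5  0.2  3.   0.5]
[[ 0.021   0.0413  0.146 ]
 [ 0.0216 -0.0665  0.146 ]
 [-0.0239  0.0004  0.146 ]]
[ 5.05100e-01 -7.00000e-03 -1.97392e+01 -3.70000e-03 -8.00000e-04
 -1.29000e-02  5.50000e-03  9.42100e-01  4.93100e-01  1.24730e+00
 -1.01000e-02  6.27000e-02  2.00500e-01]
[[-1.3, -1.7], [0.2, 0.9], [2.3, 0.6], [-0.2, -0.7], [-0.5, -0.1], [0.1, -0.4], [-0.5, 0.3]]
[[0.2, -1.3], [-0.1, -0.2], [-1.0, 0.1], [0.1, -0.6], [0.6, 0.2], [-0.2, 0.9], [-0.7, 0.7]]
[[-0.8, -0.7], [1.4, -0.3], [-0.7, 0.2], [0.4, 0.3], [-0.6, 0.1], [0.6, 0.1]]
```

```bash
cat >> h.py <<'E'
P=[.5050,-.0070,-19.76,-.0035]
E
python3 - <<'E'
from plant import *
from h import *
s=state();w=st(P,[[.006,-.0127,0]])[0];w[2]=.185
print(s["time"],w,plan(s,w,P[2]),s["ee_pos"],s["wrist_force"])
E
```

```text
2.35 [ 0.50635307 -0.02098067  0.185     ] (array([-6.530e+01,  1.554e+02, -1.000e-01]), array([-0.  , -0.2 , -0.02])) [0.44485065 0.00122799 0.34040726] [-0.44969771 -0.34261548 -1.09948123]
```

Emit:
move_arm(motion="-33 0 0 0 0 0 60; -65 30 0 0 0 0 60; -65 80 0 0 0 0 60; -65 115 0 0 0 0 60; -65 140 0 0 0 0 60; -65 150 0 0 0 0 60; -65 155 0 0 0 0 60; -65 155 0 0 0 0 60; -65 155 0 0 0 0 60; -65 155 0 0 0 0 60")

```text
time: 3.6
ee_pos: [0.5068, -0.0197, 0.1862]
tool_rot: [[-0.941, 0.002, -0.339], [0.339, -0.0, -0.941], [-0.002, -1.0, -0.0]]
wrist_force: [-0.0, -1.0, 1.4]
grip_width: 0.701
```

```bash
cat > look.py <<'E'
import sys
from plant import *
import cv2
from h import *
n,cn=sys.argv[1],sys.argv[2]
p=snapshot(cn);im=p["frame"][:,:,::-1]
if cn=="wrist": im=cv2.resize(im,(800,600),interpolation=cv2.INTER_CUBIC)
if cn=="scene": im=cv2.resize(im[120:320,140:380],None,fx=3,fy=3,interpolation=cv2.INTER_CUBIC)
cv2.imwrite(f"pics/{n}.png",im)
import pickle;pickle.dump(cam(p),open(f"{n}.pkl","wb"))
s=state();print(s["time"],s["ee_pos"].round(4),inv(P,[s["ee_pos"]]).round(4),s["tool_rot"].round(4).tolist(),s["wrist_force"].round(2),s["moment"].round(3),s["grip_width"])
E
python3 look.py w3 wrist; python3 look.py s3 scene
```

```text
3.65 [ 0.5067 -0.0196  0.186 ] [[ 0.0059 -0.0113  0.1895]] [[-0.9409, 0.0014, -0.3388], [0.3388, -0.0003, -0.9409], [-0.0014, -1.0, -0.0002]] [ 0.08 -0.75  0.81] [0.037 0.031 0.073] 0.7031010583095617
3.7 [ 0.5066 -0.0196  0.1858] [[ 0.0057 -0.0113  0.1893]] [[-0.9408, 0.0011, -0.3388], [0.3388, -0.0002, -0.9408], [-0.0011, -1.0, -0.0001]] [ 0.28 -0.93  0.46] [ 0.042 -0.001 -0.009] 0.7036293015672248
```

View pics/w3.png

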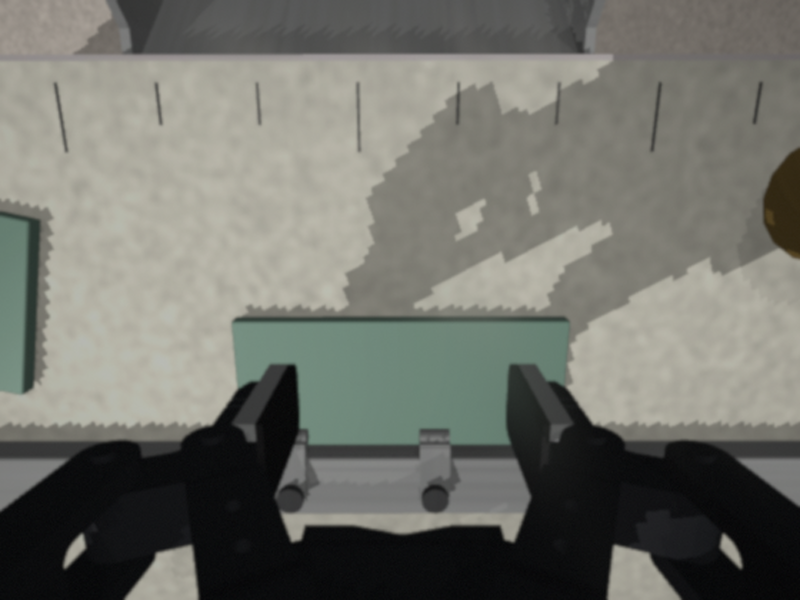

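View pics/s3.png

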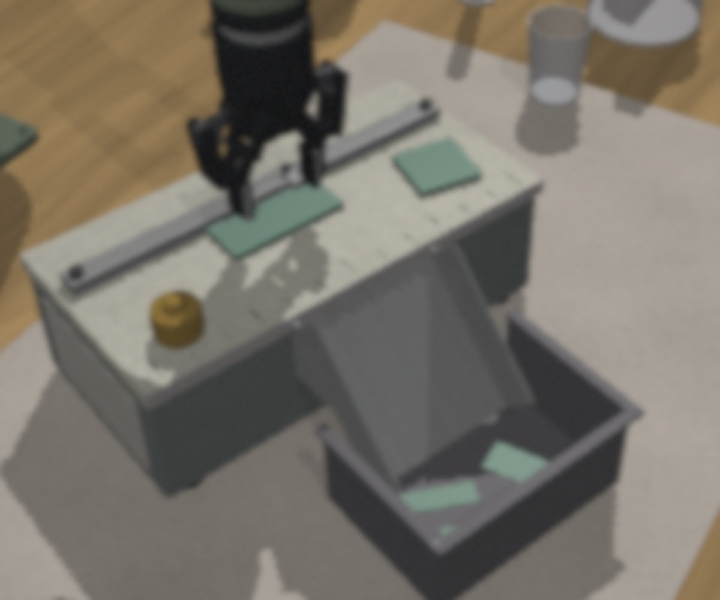

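Run:
```python
from h import *
import pickle
from plant import *
s=state();c=pickle.load(open("w3.pkl","rb"))
for d in(13,17,21,25):
  L=np.array([[x,d,z] for x in(-11,11) for z in(-45,-30,30)])/1000
  print(d,(proj(c,s["ee_pos"]+L@s["tool_rot"].T)*800/560).round(0).tolist())
print(inv(P,ray(c,np.array([[235,320],[570,320]])*.7,.1425)))
print(inv(P,ray(c,np.array([[430,430]])*.7,.1485)),(proj(c,st(P,[[.1,.068,.136],[.1,-.068,.136],[.1,0,.14]]))*800/560).round())
```

```text
13 [[232.0, 370.0], [288.0, 370.0], [509.0, 369.0], [239.0, 442.0], [292.0, 442.0], [505.0, 442.0]]
17 [[237.0, 364.0], [291.0, 364.0], [507.0, 364.0], [243.0, 435.0], [295.0, 435.0], [503.0, 435.0]]
21 [[241.0, 359.0], [293.0, 358.0], [504.0, 358.0], [247.0, 428.0], [298.0, 428.0], [500.0, 428.0]]
25 [[245.0, 353.0], [296.0, 353.0], [501.0, 353.0], [251.0, 421.0], [300.0, 421.0], [498.0, 421.0]]
[[ 0.02117386  0.04185982  0.146     ]
 [ 0.02101726 -0.06684739  0.146     ]]
[[-0.01525189 -0.02155555  0.152     ]] [[137.  62.]
 [585.  62.]
 [360.  60.]]
```

The wrist view confirms that the fingers straddle the offcut's middle (col 402), that both are in front of the clip tips, and that the chute cheeks are where the fit puts them. Next is the slow descent.

Emit:
move_arm(motion="0 2 0 0 0 0 60; 0 4 0 0 0 0 60; 0 6 0 0 0 0 60; 0 8 0 0 0 0 60; 0 10 0 0 0 0 60; 0 11.5 0 0 0 0 60; 0 12.5 0 0 0 0 60; 0 13 0 0 0 0 60; 0 13.4 0 0 0 0 60; 0 13.8 0 0 0 0 60; 0 14.2 0 0 0 0 60; 0 14.6 0 0 0 0 60")

```text
time: 5.2
ee_pos: [0.5062, -0.0196, 0.1707]
tool_rot: [[-0.941, 0.0, -0.339], [0.339, -0.0, -0.941], [-0.0, -1.0, -0.0]]
wrist_force: [-0.1, -0.0, -0.4]
grip_width: 0.702
```

Emit:
move_arm(motion="0 0.4 0 0 0 0 60; 0 0.8 0 0 0 0 60; 0 1.2 0 0 0 0 60; 0 1.5 0 0 0 0 60")

```text
time: 5.7
ee_pos: [0.5062, -0.0196, 0.1691]
tool_rot: [[-0.941, -0.0, -0.339], [0.339, 0.0, -0.941], [0.0, -1.0, 0.0]]
wrist_force: [0.4, -0.5, -0.2]
grip_width: 0.705
```

Emit:
move_arm(motion="0 0.4 0 0 0 0 60; 0 0.8 0 0 0 0 60; 0 1.2 0 0 0 0 60")

```text
time: 6.08
ee_pos: [0.5062, -0.0196, 0.168]
tool_rot: [[-0.941, -0.0, -0.339], [0.339, 0.0, -0.941], [0.0, -1.0, 0.0]]
wrist_force: [-0.2, 0.3, 0.1]
grip_width: 0.704
```

Emit:
move_arm(motion="0 0.4 0 0 0 0 60; 0 0.8 0 0 0 0 60; 0 1.2 0 0 0 0 60")

```text
time: 6.45
ee_pos: [0.5063, -0.0196, 0.1668]
tool_rot: [[-0.941, 0.0, -0.339], [0.339, -0.0, -0.941], [-0.0, -1.0, 0.0]]
wrist_force: [0.1, 0.3, -1.3]
grip_width: 0.706
```

Emit:
move_arm(motion="0 0.4 0 0 0 0 60; 0 0.8 0 0 0 0 60; 0 1.2 0 0 0 0 60")

```text
time: 6.82
ee_pos: [0.5062, -0.0196, 0.1656]
tool_rot: [[-0.941, 0.0, -0.339], [0.339, 0.0, -0.941], [-0.0, -1.0, -0.0]]
wrist_force: [0.3, -0.0, -0.1]
grip_width: 0.704
```

Emit:
move_arm(motion="0 0.4 0 0 0 0 60; 0 0.8 0 0 0 0 60; 0 1.2 0 0 0 0 60")

```text
time: 7.2
ee_pos: [0.5062, -0.0196, 0.1643]
tool_rot: [[-0.941, -0.0, -0.339], [0.339, 0.0, -0.941], [0.0, -1.0, 0.0]]
wrist_force: [-0.2, 0.1, 0.2]
grip_width: 0.701
```

Emit:
move_arm(motion="0 0.4 0 0 0 0 60; 0 0.8 0 0 0 0 60; 0 1.2 0 0 0 0 60")

```text
time: 7.58
ee_pos: [0.5063, -0.0196, 0.1636]
tool_rot: [[-0.941, 0.0, -0.339], [0.339, -0.0, -0.941], [-0.0, -1.0, -0.0]]
wrist_force: [-2.0, -0.6, 3.5]
grip_width: 0.698
```

Emit:
move_arm(motion="0 0.2 0 0 0 0 60; 0 0.2 0 0 0 0 60")

```text
time: 7.82
ee_pos: [0.5065, -0.0197, 0.1635]
tool_rot: [[-0.941, 0.001, -0.339], [0.339, -0.0, -0.941], [-0.001, -1.0, -0.0]]
wrist_force: [-1.6, 0.1, 5.9]
grip_width: 0.705
```

Emit:
move_arm(motion="0 0.3 0 0 0 0 60; 0 0.3 0 0 0 0 60; 0 0.3 0 0 0 0 60")

```text
time: 8.2
ee_pos: [0.5065, -0.0196, 0.1635]
tool_rot: [[-0.941, 0.001, -0.339], [0.339, -0.0, -0.941], [-0.001, -1.0, -0.0]]
wrist_force: [-2.0, 0.5, 5.6]
grip_width: 0.702
```

```bash
python3 look.py w4 wrist; for i in 1 2 3 4; do python3 -c "
from plant import *
s=state();print(s['wrist_force'].round(2),s['moment'].round(2),s['ee_pos'].round(5))"; done
```

```text
8.25 [ 0.5065 -0.0196  0.1635] [[ 0.0057 -0.0114  0.167 ]] [[-0.9408, 0.0007, -0.3389], [0.3389, -0.0002, -0.9408], [-0.0007, -1.0, -0.0001]] [-1.62 -0.23  7.62] [ 0.048  0.424 -0.038] 0.699963215427717
[-1.62 -0.23  7.62] [ 0.05  0.42 -0.04] [ 0.50653 -0.01965  0.16353]
[-1.62 -0.23  7.62] [ 0.05  0.42 -0.04] [ 0.50653 -0.01965  0.16353]
[-1.62 -0.23  7.62] [ 0.05  0.42 -0.04] [ 0.50653 -0.01965  0.16353]
[-1.62 -0.23  7.62] [ 0.05  0.42 -0.04] [ 0.50653 -0.01965  0.16353]
```

View pics/w4.png

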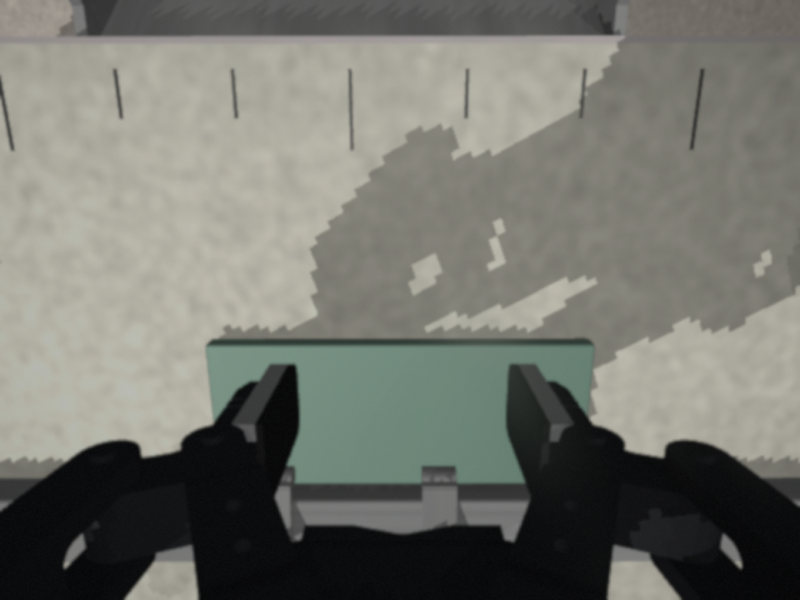

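Emit:
move_arm(motion="0 0.2 0 0 0 0 60; 0 0.4 0 0 0 0 60; 0 0.4 0 0 0 0 60")

```text
time: 8.62
ee_pos: [0.5067, -0.0197, 0.1636]
tool_rot: [[-0.941, 0.001, -0.339], [0.339, -0.0, -0.941], [-0.001, -1.0, -0.0]]
wrist_force: [-2.6, 1.0, 8.7]
grip_width: 0.705
```

```bash
cat > rd.py <<'E'
from plant import *
from h import *
import numpy as np
F=[]
for i in range(4):
    snapshot("wrist");s=state();F.append(s["wrist_force"])
print(s["time"],np.round(F,1).tolist(),np.mean(F,0).round(2),inv(P,[s["ee_pos"]]).round(4))
E
python3 rd.py
```

```text
8.825 [[-3.1, 0.6, 9.4], [-2.7, 0.3, 8.3], [-2.9, 0.7, 8.7], [-2.6, -0.3, 8.5]] [-2.8   0.31  8.72] [[ 0.0059 -0.0114  0.167 ]]
```

Emit:
move_arm(motion="0 0.2 0 0 0 0 60; -0.5 0.2 0 0 0 0 60; -1 0.2 0 0 0 0 60; -2 0.2 0 0 0 0 60; -3 0.2 0 0 0 0 60")

```text
time: 9.45
ee_pos: [0.5098, -0.0206, 0.1635]
tool_rot: [[-0.941, 0.002, -0.339], [0.339, -0.0, -0.941], [-0.002, -1.0, -0.0]]
wrist_force: [-2.6, 1.4, 8.6]
grip_width: 0.704
```

```bash
python3 rd.py; python3 look.py w5 wrist
```

```text
9.65 [[-2.1, 1.4, 8.4], [-3.4, 0.4, 9.4], [-2.3, 0.9, 8.7], [-2.7, 1.1, 8.5]] [-2.63  0.94  8.75] [[ 0.0092 -0.0112  0.167 ]]
9.7 [ 0.5099 -0.0206  0.1635] [[ 0.0092 -0.0112  0.167 ]] [[-0.9408, 0.0021, -0.3389], [0.3389, -0.0002, -0.9408], [-0.0021, -1.0, -0.0005]] [-2.62  2.41  7.74] [ 0.1   0.37 -0.04] 0.7029174009734855
```

View pics/w5.png

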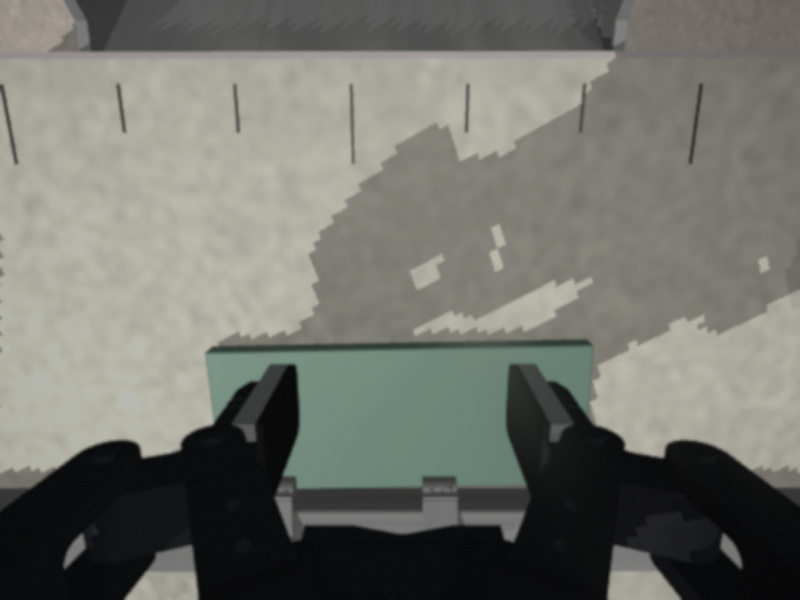

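The offcut slides, but its left end (row 350) lags its right end (341), so the +y finger slips a little. I'll press slightly harder and tilt a touch toward that finger.

Emit:
move_arm(motion="0 0.15 0 0.1 0 0 60; 0 0.25 0 0.2 0 0 60; 0 0.25 0 0.3 0 0 60; 0 0.25 0 0.3 0 0 60")

```text
time: 10.2
ee_pos: [0.51, -0.0205, 0.1636]
tool_rot: [[-0.941, 0.001, -0.339], [0.339, -0.005, -0.941], [-0.002, -1.0, 0.004]]
wrist_force: [-3.0, 0.7, 10.0]
grip_width: 0.706
```

```bash
python3 rd.py; python3 -c "
from plant import *
s=state();print(s['moment'].round(2),s['tool_rot'].round(4).tolist())"
```

```text
10.4 [[-2.6, -0.5, 9.5], [-3.6, 0.7, 11.4], [-3.9, 1.0, 9.1], [-2.4, 0.4, 9.4]] [-3.12  0.41  9.85] [[ 0.0093 -0.0111  0.1671]]
[0.43 0.4  0.09] [[-0.9408, 0.0007, -0.3388], [0.3388, -0.0048, -0.9408], [-0.0023, -1.0, 0.0042]]
```

Emit:
move_arm(motion="0 0 0 -0.1 0 0 60; 0 0 0 -0.2 0 0 60; 0 0 0 -0.2 0 0 60")

```text
time: 10.78
ee_pos: [0.51, -0.0206, 0.1635]
tool_rot: [[-0.941, 0.002, -0.339], [0.339, -0.002, -0.941], [-0.002, -1.0, 0.001]]
wrist_force: [-3.1, 0.8, 10.2]
grip_width: 0.704
```

```bash
sed -i 's/F.append(s\["wrist_force"\])/F.append(np.r_[s["wrist_force"],s["moment"]])/; s/np.round(F,1).tolist(),//' rd.py; python3 rd.py
```

```text
10.975 [-3.01  0.54  9.69  0.29  0.39  0.05] [[ 0.0093 -0.0111  0.167 ]]
```

Emit:
move_arm(motion="-0.5 0 0 0 0 0 60; -1 0 0 0 0 0 60; -2 0 0 0 0 0 60; -3 0 0 0 0 0 60; -4 0 0 0 0 0 60; -5 0 0 0 0 0 60")

```text
time: 11.72
ee_pos: [0.5155, -0.0226, 0.1636]
tool_rot: [[-0.941, 0.004, -0.339], [0.339, -0.002, -0.941], [-0.004, -1.0, 0.001]]
wrist_force: [0.4, -0.1, 7.5]
grip_width: 0.701
```

```bash
python3 rd.py; python3 look.py w6 wrist
```

```text
11.925 [-0.52  0.24  7.05  0.15 -0.03  0.04] [[ 0.0153 -0.0111  0.167 ]]
11.975 [ 0.5156 -0.0226  0.1635] [[ 0.0153 -0.0111  0.167 ]] [[-0.9407, 0.0042, -0.3391], [0.3391, -0.0023, -0.9407], [-0.0047, -1.0, 0.0007]] [-0.5   0.24  6.93] [ 0.111 -0.02   0.006] 0.7026210702209801
```

View pics/w6.png

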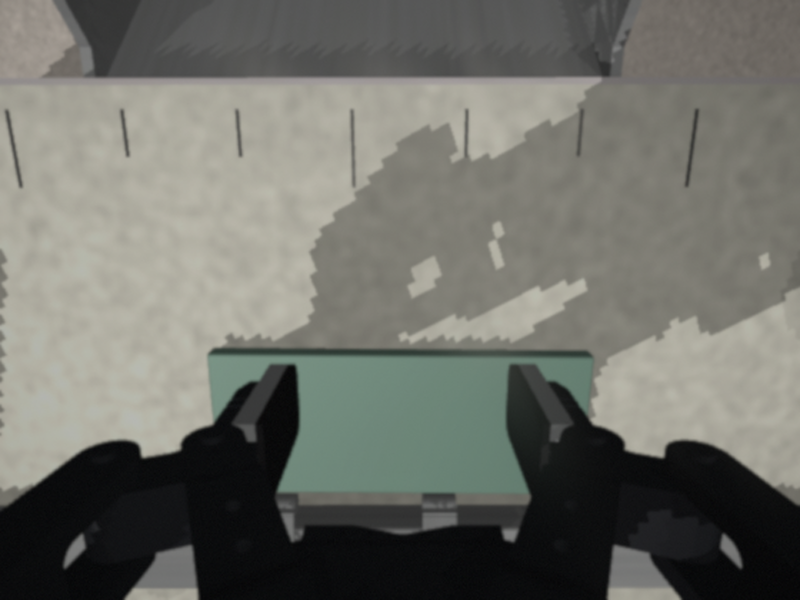

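Emit:
move_arm(motion="0 0.2 0 -0.05 0 0 60; 0 0.4 0 -0.05 0 0 60; -0.5 0.4 0 -0.05 0 0 60; -1.5 0.4 0 -0.05 0 0 60; -3 0.4 0 -0.05 0 0 60; -4.5 0.4 0 -0.05 0 0 60; -6 0.4 0 -0.05 0 0 60; -7 0.4 0 -0.05 0 0 60")

```text
time: 12.98
ee_pos: [0.5221, -0.025, 0.1635]
tool_rot: [[-0.941, 0.004, -0.339], [0.339, -0.001, -0.941], [-0.004, -1.0, 0.0]]
wrist_force: [-2.0, 0.8, 9.8]
grip_width: 0.705
```

```bash
python3 rd.py; python3 look.py w7 wrist
```

```text
13.175 [-0.96  0.5   9.29  0.09  0.14  0.02] [[ 0.0223 -0.0111  0.167 ]]
13.225 [ 0.5222 -0.025   0.1635] [[ 0.0223 -0.0112  0.167 ]] [[-0.9408, 0.0043, -0.339], [0.339, -0.0017, -0.9408], [-0.0046, -1.0, 0.0001]] [-1.11  0.54  8.62] [ 0.069  0.126 -0.043] 0.7011625056177817
```

View pics/w7.png

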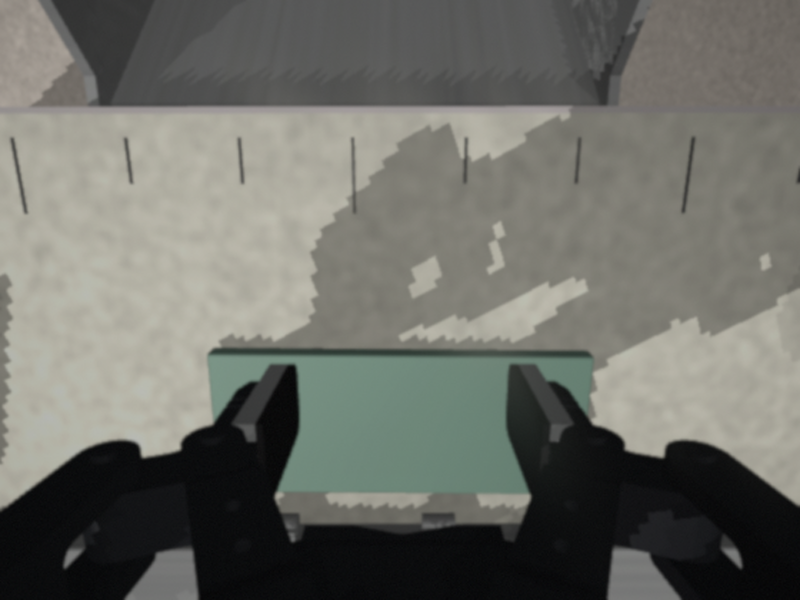

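Emit:
move_arm(motion="-1 0 -0.5 0 0 0 60; -2.5 0 -1.5 0 0 0 60; -4.5 0 -2.7 0 0 0 60; -6.5 0 -4 0 0 0 60; -8.5 0 -5.3 0 0 0 60; -10.5 0 -6.6 0 0 0 60; -12.5 0 -7.9 0 0 0 60; -14.5 0 -9.2 0 0 0 60; -16.5 0 -10.4 0 0 0 60; -18.5 0 -11.2 0 0 0 60; -20 0 -11.5 0 0 0 60; -21 0 -11.5 0 0 0 60")

```text
time: 14.72
ee_pos: [0.5457, -0.0212, 0.1635]
tool_rot: [[-0.941, 0.004, -0.339], [0.339, -0.001, -0.941], [-0.004, -1.0, 0.0]]
wrist_force: [-0.8, 0.8, 8.7]
grip_width: 0.703
```

```bash
python3 rd.py; python3 look.py w8 wrist
```

```text
14.925 [-0.77  0.06  8.76  0.06  0.16  0.01] [[0.0433 0.0004 0.167 ]]
14.975 [ 0.5458 -0.0213  0.1635] [[0.0433 0.0004 0.167 ]] [[-0.9408, 0.0044, -0.339], [0.339, -0.0016, -0.9408], [-0.0047, -1.0, -0.0]] [-0.78  0.13  8.51] [ 0.035  0.094 -0.023] 0.7009861283693001
```

View pics/w8.png

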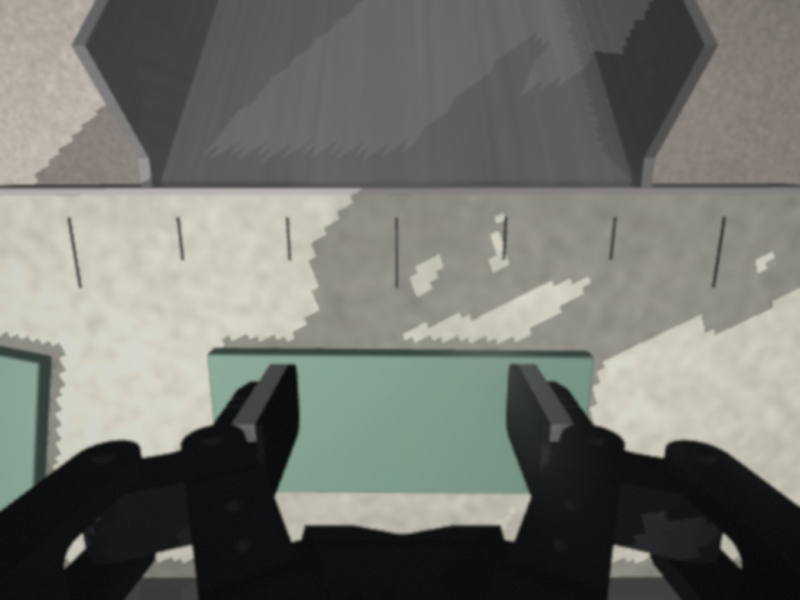

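The offcut is square, at cols 210–592 with its middle at 402; the chute's middle is at about 398. I'll keep dragging, then lift off and push from behind.

Emit:
move_arm(motion="-1 0 0 0 0 0 60; -3 0 0 0 0 0 60; -5.5 0 0 0 0 0 60; -8 0 0 0 0 0 60; -10.5 0 0 0 0 0 60; -13 0 0 0 0 0 60; -15.5 0 0 0 0 0 60; -18 0 0 0 0 0 60; -20.5 0 0 0 0 0 60; -22.5 0 0 0 0 0 60; -24 0 0 0 0 0 60; -24.5 0 0 0 0 0 60")

```text
time: 16.48
ee_pos: [0.5687, -0.0295, 0.1635]
tool_rot: [[-0.941, 0.004, -0.339], [0.339, -0.001, -0.941], [-0.004, -1.0, 0.0]]
wrist_force: [-1.4, 1.6, 8.8]
grip_width: 0.705
```

```bash
python3 rd.py; python3 look.py w9 wrist;  python3 look.py s9 scene
```

```text
16.675 [-1.21  0.5   8.64  0.1   0.15  0.04] [[0.0677 0.0003 0.167 ]]
16.725 [ 0.5688 -0.0296  0.1636] [[0.0677 0.0003 0.1671]] [[-0.9408, 0.0042, -0.339], [0.339, -0.0016, -0.9408], [-0.0045, -1.0, 0.0]] [-0.5   0.03  9.55] [ 0.072  0.107 -0.009] 0.701722145268843
16.775 [ 0.5688 -0.0296  0.1635] [[0.0677 0.0003 0.167 ]] [[-0.9408, 0.0042, -0.339], [0.339, -0.0015, -0.9408], [-0.0045, -1.0, -0.0]] [-1.13  0.35  8.49] [0.043 0.097 0.04 ] 0.7025469381086233
```

View pics/w9.png

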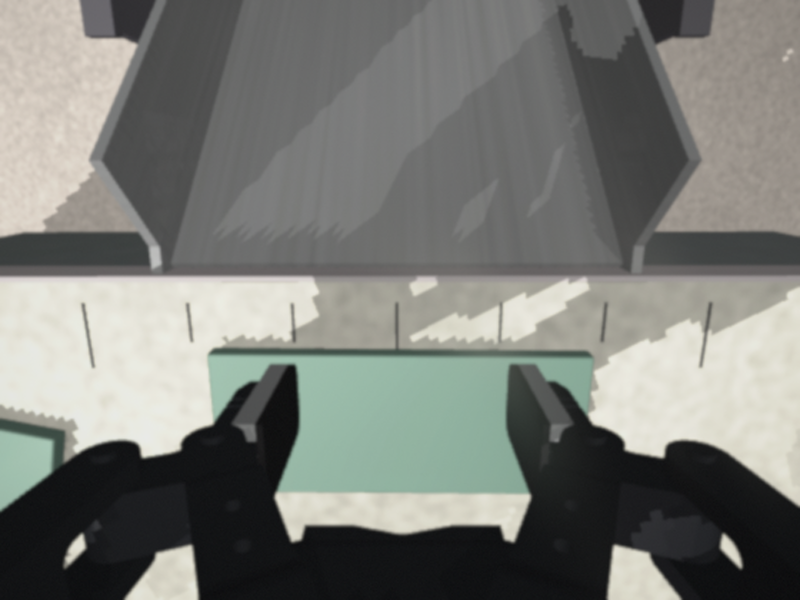

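View pics/s9.png

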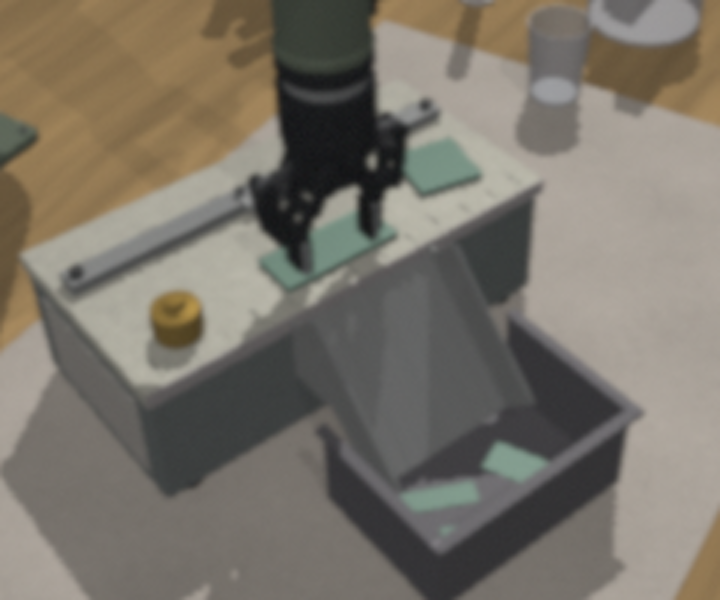

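Run:
```python
from h import *
import pickle
c=pickle.load(open("w9.pkl","rb"))
print(inv(P,ray(c,np.array([[210,353],[592,356]])*.7,.1425)).round(4))
print(inv(P,ray(c,np.array([[155,272],[640,272],[397,276]])*.7,.1365)).round(4), inv(P,ray(c,np.array([[282,492],[525,492]])*.7,.1425)).round(4))
```

```text
[[ 0.0803  0.0538  0.146 ]
 [ 0.0792 -0.0547  0.146 ]]
[[ 0.1025  0.0694  0.14  ]
 [ 0.1023 -0.0683  0.14  ]
 [ 0.1013  0.0007  0.14  ]] [[ 0.0349  0.0361  0.146 ]
 [ 0.0347 -0.0383  0.146 ]]
```

Emit:
move_arm(motion="0 -0.5 0 0 0 0 60; 0 -1 0 0 0 0 60; 0 -1.7 0 0 0 0 60; 0 -2.5 0 0 0 0 60; 0 -4 0 0 0 0 60; 0 -9 0 0 0 0 60; 0 -16 0 0 0 0 60; 15 -22 0 0 0 0 60; 35 -22 0 0 0 0 60; 52 -22 0 0 0 0 60; 60 -22 0 0 0 0 60; 60 -22 0 0 0 0 60")

```text
time: 18.27
ee_pos: [0.5101, -0.0087, 0.1837]
tool_rot: [[-0.941, 0.0, -0.339], [0.339, -0.001, -0.941], [-0.0, -1.0, 0.001]]
wrist_force: [0.4, -0.4, -0.2]
grip_width: 0.701
```

```bash
python3 rd.py; python3 look.py w10 wrist
```

```text
18.475 [ 0.24 -0.36 -0.59  0.   -0.01 -0.  ] [[6.500e-03 1.000e-04 1.871e-01]]
18.525 [ 0.5111 -0.0092  0.1835] [[0.0065 0.     0.187 ]] [[-0.9407, 0.0002, -0.3392], [0.3392, -0.0009, -0.9407], [-0.0005, -1.0, 0.0008]] [ 0.27 -0.97  0.41] [-0.024  0.01  -0.034] 0.7052092751663535
```

View pics/w10.png

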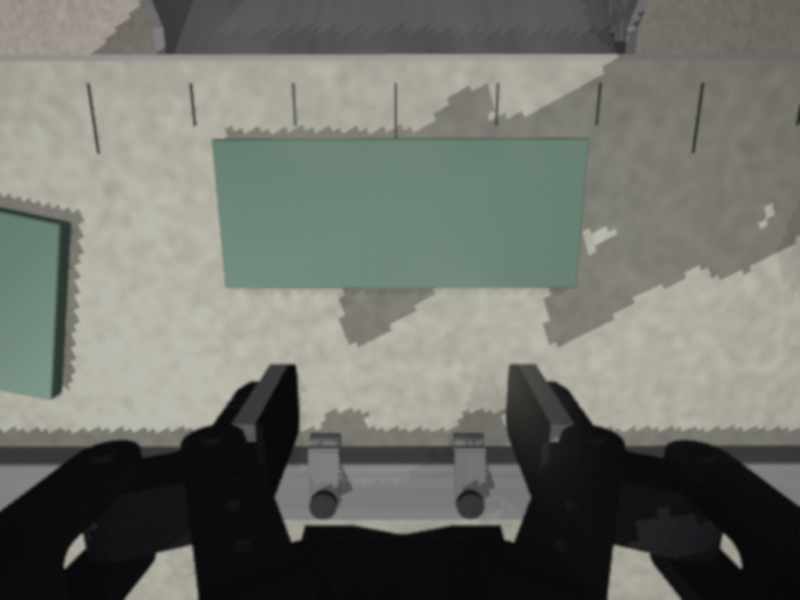

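The offcut lies square with its back edge at row 288, midway between the cheeks, and the fingers are behind it. I'll lower them to about 2 mm above the laminate.

Emit:
move_arm(motion="0 5 0 0 0 0 60; 0 11 0 0 0 0 60; 0 16 0 0 0 0 60; 0 19 0 0 0 0 60; 0 21 0 0 0 0 60; 0 22 0 0 0 0 60; 0 22.5 0 0 0 0 60; 0 23 0 0 0 0 60; 0 23.3 0 0 0 0 60; 0 23.3 0 0 0 0 60")

```text
time: 19.77
ee_pos: [0.5106, -0.009, 0.1602]
tool_rot: [[-0.941, -0.0, -0.339], [0.339, -0.001, -0.941], [-0.0, -1.0, 0.001]]
wrist_force: [-0.4, -0.1, 0.2]
grip_width: 0.704
```

Emit:
move_arm(motion="-3 0 0 0 0 0 60; -6 0 0 0 0 0 60; -9 0 0 0 0 0 60; -10.5 0 0 0 0 0 60; -11.5 0 0 0 0 0 60; -12.5 0 0 0 0 0 60; -13.5 0 0 0 0 0 60; -14.5 0 0 0 0 0 60; -15.5 0 0 0 0 0 60; -16.5 0 0 0 0 0 60; -17.5 0 0 0 0 0 60; -18.5 0 0 0 0 0 60")

```text
time: 21.28
ee_pos: [0.5281, -0.0152, 0.1602]
tool_rot: [[-0.941, -0.0, -0.339], [0.339, -0.001, -0.941], [-0.0, -1.0, 0.001]]
wrist_force: [0.2, 0.2, 0.5]
grip_width: 0.698
```

```bash
python3 rd.py; python3 look.py w11 wrist
```

```text
21.475 [ 0.37  0.01 -0.03 -0.01 -0.03  0.01] [[0.0245 0.     0.1636]]
21.525 [ 0.528  -0.0152  0.1601] [[0.0244 0.     0.1636]] [[-0.9408, -0.0003, -0.339], [0.339, -0.0008, -0.9408], [0.0, -1.0, 0.0009]] [ 0.15  0.29 -0.59] [ 0.04  -0.035 -0.042] 0.702629126996265
```

View pics/w11.png

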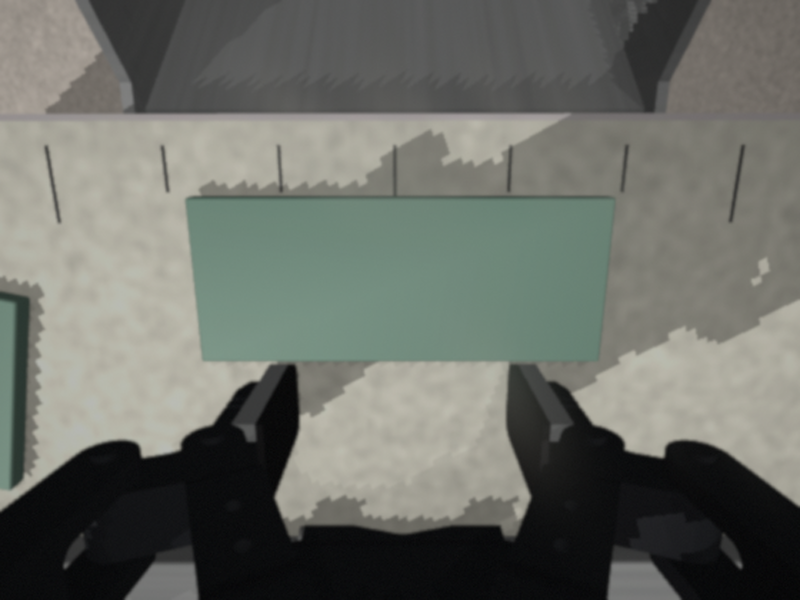

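Emit:
move_arm(motion="-1 0 0 0 0 0 60; -2 0 0 0 0 0 60; -3 0 0 0 0 0 60; -4 0 0 0 0 0 60; -5 0 0 0 0 0 60; -6.5 0 0 0 0 0 60; -8 0 0 0 0 0 60; -9.5 0 0 0 0 0 60; -11 0 0 0 0 0 60; -12.5 0 0 0 0 0 60; -14 0 0 0 0 0 60; -15 0 0 0 0 0 60")

```text
time: 23.02
ee_pos: [0.5422, -0.0203, 0.1601]
tool_rot: [[-0.941, -0.0, -0.339], [0.339, -0.001, -0.941], [0.0, -1.0, 0.001]]
wrist_force: [-0.1, 0.7, -0.5]
grip_width: 0.705
```

```bash
python3 rd.py; python3 look.py w12 wrist
```

```text
23.225 [-0.18 -0.24 -0.15 -0.01 -0.   -0.02] [[0.0395 0.     0.1636]]
23.275 [ 0.5421 -0.0203  0.1601] [[0.0394 0.     0.1636]] [[-0.9408, -0.0003, -0.339], [0.339, -0.0008, -0.9408], [0.0001, -1.0, 0.0009]] [0.31 0.2  0.51] [0.039 0.043 0.024] 0.7041257576948776
```

View pics/w12.png

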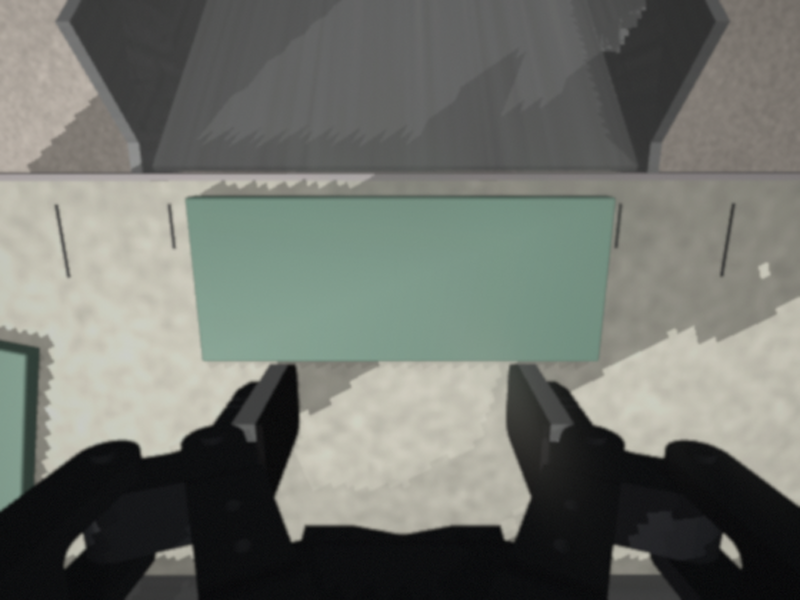

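Emit:
move_arm(motion="-1 0 0 0 0 0 60; -2.5 0 0 0 0 0 60; -4.5 0 0 0 0 0 60; -6.5 0 0 0 0 0 60; -8.5 0 0 0 0 0 60; -10.5 0 0 0 0 0 60; -12.5 0 0 0 0 0 60; -14.5 0 0 0 0 0 60; -16.5 0 0 0 0 0 60; -18.5 0 0 0 0 0 60; -20 0 0 0 0 0 60; -21 0 0 0 0 0 60")

```text
time: 24.78
ee_pos: [0.562, -0.0274, 0.1601]
tool_rot: [[-0.941, -0.0, -0.339], [0.339, -0.001, -0.941], [-0.0, -1.0, 0.001]]
wrist_force: [-0.2, -0.4, -0.3]
grip_width: 0.706
```

```bash
python3 rd.py; python3 look.py w13 wrist
```

```text
24.975 [ 0.11 -0.36 -0.15 -0.02 -0.01 -0.  ] [[0.0604 0.     0.1636]]
25.025 [ 0.5619 -0.0274  0.1601] [[0.0604 0.     0.1636]] [[-0.9408, -0.0003, -0.3389], [0.3389, -0.0008, -0.9408], [-0.0, -1.0, 0.0009]] [0.04 0.09 0.45] [ 0.039 -0.007  0.02 ] 0.7002801969957227
```

View pics/w13.png

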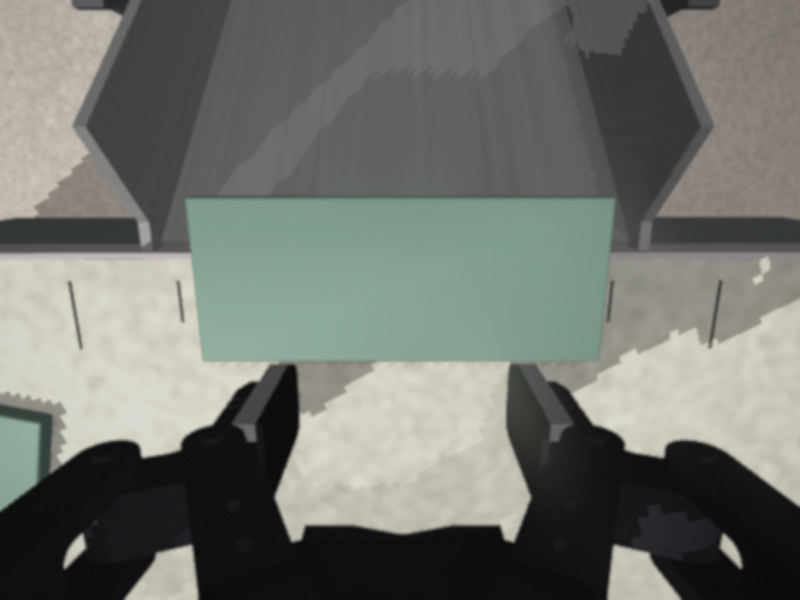

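The offcut overhangs, centred between the cheeks at cols 150 and 645. I'll push it over.

Emit:
move_arm(motion="-1 0 0 0 0 0 60; -2.5 0 0 0 0 0 60; -4 0 0 0 0 0 60; -5.5 0 0 0 0 0 60; -7 0 0 0 0 0 60; -8.5 0 0 0 0 0 60; -10 0 0 0 0 0 60; -11.5 0 0 0 0 0 60; -13 0 0 0 0 0 60; -14.5 0 0 0 0 0 60; -15 0 0 0 0 0 60; -15 0 0 0 0 0 60")

```text
time: 26.52
ee_pos: [0.576, -0.0325, 0.1601]
tool_rot: [[-0.941, -0.0, -0.339], [0.339, -0.001, -0.941], [0.0, -1.0, 0.001]]
wrist_force: [-0.4, -0.6, -0.2]
grip_width: 0.703
```

```bash
python3 rd.py; python3 look.py w14 wrist;  python3 look.py s14 scene
```

```text
26.725 [ 0.16  0.13  0.06 -0.03  0.   -0.02] [[ 0.0754 -0.      0.1636]]
26.775 [ 0.576  -0.0325  0.1601] [[0.0754 0.     0.1636]] [[-0.9408, -0.0003, -0.3389], [0.3389, -0.0008, -0.9408], [0.0, -1.0, 0.0009]] [-0.28  0.12 -0.26] [-0.014 -0.032  0.071] 0.6984211743854077
26.825 [ 0.576  -0.0325  0.1601] [[0.0754 0.     0.1636]] [[-0.9408, -0.0003, -0.339], [0.339, -0.0008, -0.9408], [0.0, -1.0, 0.0009]] [-0.23  0.03  0.53] [ 0.007  0.034 -0.007] 0.7043437050152651
```

View pics/w14.png

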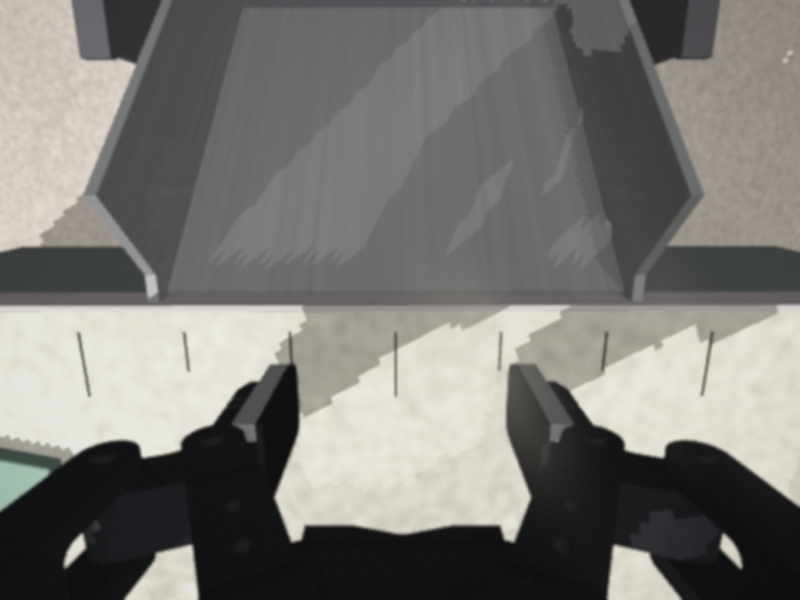

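View pics/s14.png

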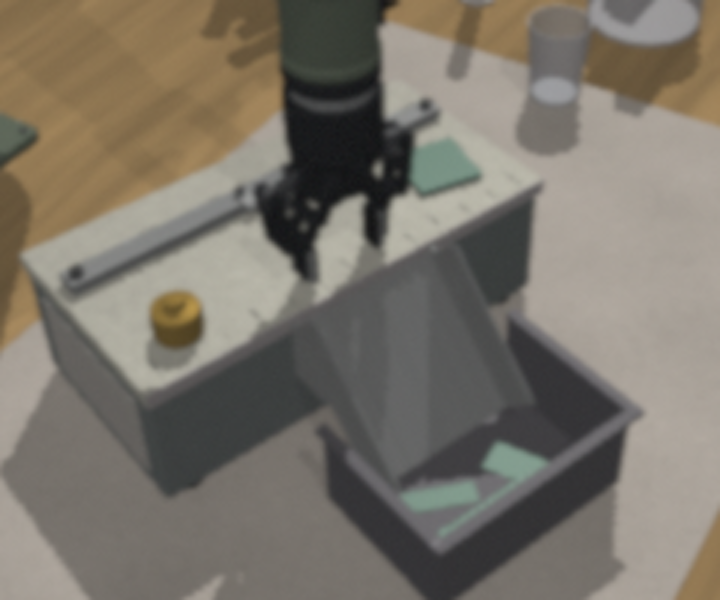

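The offcut has gone down the chute. It shows in the bin along the far wall, from (440,535) to (520,480). I'll raise the arm clear and check.

Emit:
move_arm(motion="0 -5 0 0 0 0 60; 0 -20 0 0 0 0 60; 0 -50 0 0 0 0 60; 0 -90 0 0 0 0 60; 30 -120 0 0 0 0 60; 65 -140 0 0 0 0 60; 95 -150 0 0 0 0 60; 110 -155 0 0 0 0 60; 115 -155 0 0 0 0 60; 115 -155 0 0 0 0 60; 115 -155 0 0 0 0 60")

```text
time: 28.2
ee_pos: [0.4682, 0.0063, 0.3145]
tool_rot: [[-0.941, -0.001, -0.339], [0.339, -0.001, -0.941], [0.001, -1.0, 0.001]]
wrist_force: [-0.1, -0.5, -0.3]
grip_width: 0.702
```

```bash
python3 rd.py; python3 look.py s15 scene; python3 look.py t15 top
python3 - <<'E'
import cv2
a=cv2.imread("pics/t15.png");b=cv2.imread("pics/top0.png")
z=lambda i:cv2.resize(i[110:310,180:360],None,fx=2.2,fy=2.2,interpolation=cv2.INTER_CUBIC)
cv2.imwrite("pics/t15z.png",cv2.hconcat([z(b),z(a)]))
E
```

```text
28.4 [ 0.11 -0.11  0.11 -0.   -0.02 -0.01] [[-3.930e-02  2.000e-04  3.182e-01]]
28.45 [0.4681 0.0065 0.3148] [[-3.930e-02  2.000e-04  3.183e-01]] [[-0.9407, -0.001, -0.3392], [0.3392, -0.0006, -0.9407], [0.0007, -1.0, 0.0009]] [0.18 0.64 0.23] [ 0.048 -0.055 -0.005] 0.701750759740058
28.5 [0.468  0.0065 0.3148] [[-3.940e-02  2.000e-04  3.183e-01]] [[-0.9408, -0.0009, -0.3391], [0.3391, -0.0007, -0.9408], [0.0006, -1.0, 0.001]] [ 1.01 -0.29 -0.41] [-0.035  0.03   0.046] 0.7038658449706728
```

View pics/t15z.png

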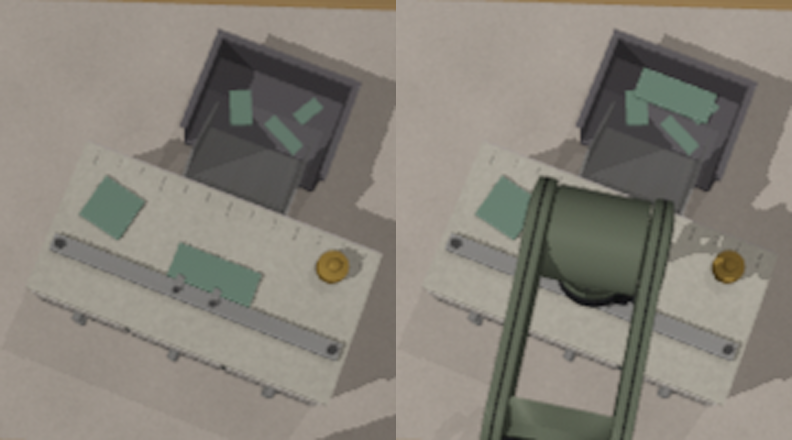

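View pics/s15.png

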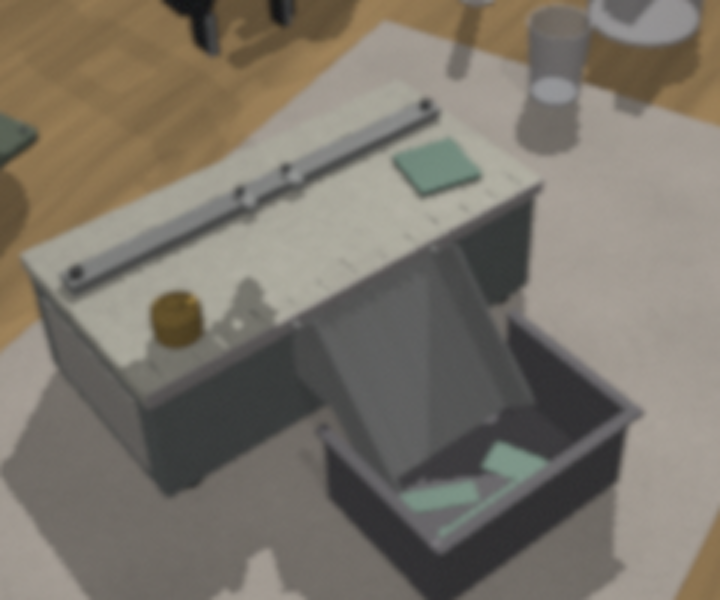

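The top view shows the offcut lying nearly flat in the bin, inside the walls. The pane, weight and beaker are unmoved and the arm is clear, so I'm handing in.

Run:
```python
from plant import *
from h import *
import pickle
c=pickle.load(open("t15.pkl","rb"))
px=np.array([(676-396,95)])/2.2+[180,110]
print(inv(P,ray(c,px,.025)).round(3), state()["time"])
print(hand_in())
```

```text
[[ 0.283 -0.007  0.028]] 28.5
the job is handed in; nothing more can be done
None
```

The offcut is in the bin, and I handed the job in at 28.5 s. I dragged it by its face out from under the clips, squared it up on the chute's middle line, then pushed it over the edge from behind with the open fingertips.

- **Force:** the wrist readings while pressing were about 7–11.4 N vertical, and close to zero while pushing from behind. These are readings between moves, not a continuous record.
- **Slip at the start:** the left finger slipped on the glass and the offcut turned about 1.3°. I corrected this by pressing slightly harder and tilting the tool a little.
- **Final position:** the last pictures show the offcut at rest in the bin near station x = 0.283, y = −0.007. I assumed its height for that estimate rather than measuring it. It lies across the old scraps, well below the rim.
- **Other objects:** the pane and weight look unmoved in the final top view, and the beaker looks unmoved in the scene view. I did not zoom in on the wash bottle again at the end, but the arm never went near it.
- **Arm:** it was clear of everything when I handed in.

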